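Weigh the hard cases for posting

TASK

Weigh the hard cases that hang on the peg rack for posting, one at a time and in the order large box, round, small box (any may be missing): lift a case off its peg, lower it gently onto the sprung hook of the scale without driving the hook down to its stop, let go, and leave it hanging by itself until it has been at rest for a second. Then lift it off the scale and stand it upright in the out tray, so that in the end all the cases stand in the tray and the scale hangs empty. The tray may get pushed while you work; leave the other things on the desk where they are.

Things in the scene. Friction and masses are not known exactly. Their poses are not given: they have to be found in the camera images.
- large_case: large aluminium box case, 96 (y) x 56 (x) x 105 mm, 0.5 kg, may be absent. On its top a rigid black handle frame, 16 mm thick (x), 56 mm wide (y; sides upright, grip here), opening 44 mm wide, 37 mm high at its sides, 50 in the middle: its top is an inverted V. Origin: centre of the underside, z up; crown of the opening 155 mm above it, case top 105, frame top 164
- round_case: aluminium upright cylinder case, 68 mm across, 80 mm high, 0.38 kg, may be absent. Same handle as the large case, standing on its top. Origin: centre of the underside, z up; crown of the handle's opening 130 mm above it
- small_case: small aluminium box case, 76 (y) x 48 (x) x 62 mm, 0.28 kg, may be absent. Same handle as the large case, standing on its top. Origin: centre of the underside, z up; crown of the handle's opening 112 mm above it
- peg_left (a point): where the crown of the handle's opening lies when a case hangs on the rack's left (+y) peg, 240 mm above the desk; peg: level steel rod 12 mm thick along this x; 30 mm out at -x its free end turns up (to 12 mm above this point, ending 36 mm out); the rail behind it, 70 mm away at +x, rises 8 mm above this point. Pegs are 130 mm apart
- peg_middle (a point): the same for the middle peg
- peg_right (a point): the same for the right (-y) peg
- hook_saddle (a point): where the crown of the handle's opening lies when a case hangs on the scale's sprung hook; moves with the hook, 260 mm above the desk when empty. Hook: level steel rod 12 mm thick along this x; 30 mm out at -x its free end turns up (to 12 mm above this point, ending 36 mm out); the grey column behind it (64 mm wide, top 307 mm above the desk) begins 74 mm away at +x
- scale_hook (a joint): how far the scale's hook has dipped, m: 0 empty, grows downwards, stop at 0.10. Spring 160 N/m, so a case dips it some 14 to 37 mm; lightly damped, it bobs for two or three seconds after the case is let go
- tray: loose wooden out tray, open on top: 290 (x) x 170 (y) x 30 mm high, walls and floor 6 mm thick, 1 kg. Origin at the centre of its underside, z up. Room for the three cases in a row along its x, each with its handle's x along the tray's x
- mug: white mug, 80 mm across, 92 mm high, a bystander to leave alone; origin at the centre of its underside
- stapler: black stapler, 130 x 36 x 41 mm, a bystander to leave alone; origin at the centre of its underside
- spectacle_case: brown spectacle case, 160 x 60 x 38 mm, a bystander to leave alone; origin at the centre of its underside
- tape_roll: cardboard-coloured roll, 96 mm across, 24 mm high, lying flat, a bystander to leave alone; origin at the centre of its underside
- paperweight: round brass paperweight, 80 mm across, 42 mm high, a bystander to leave alone; origin at the centre of its underside
- card_box: box of cards, 95 x 62 x 30 mm, a bystander to leave alone; origin at the centre of its underside
Not all that is in view belongs to the job. Leave any purple or turquoise look-alike of the round_case alone. Leave any yellow look-alike of the large_case alone.

How it is judged:
On the way, in this order (a step that is already met when the one before it is completed fails the run):
1. the large case hangs on the scale's hook, let go and at rest for a second (x of large_case in the frame of hook_saddle between -0.035 and 0.035 m and y of large_case in the frame of hook_saddle between -0.02 and 0.02 m and z of large_case in the frame of hook_saddle between -0.17 and -0.14 m and height (world z) of large_case below 0.097 m and contact force between the fingers and large_case below 0.05 N and linear speed of large_case below 0.015 m/s), for 1 s.
2. the round case hangs on the scale's hook, let go and at rest for a second (x of round_case in the frame of hook_saddle between -0.035 and 0.035 m and y of round_case in the frame of hook_saddle between -0.02 and 0.02 m and z of round_case in the frame of hook_saddle between -0.145 and -0.115 m and height (world z) of round_case below 0.122 m and contact force between the fingers and round_case below 0.05 N and linear speed of round_case below 0.015 m/s), for 1 s.
3. the small case hangs on the scale's hook, let go and at rest for a second (x of small_case in the frame of hook_saddle between -0.035 and 0.035 m and y of small_case in the frame of hook_saddle between -0.02 and 0.02 m and z of small_case in the frame of hook_saddle between -0.127 and -0.097 m and height (world z) of small_case below 0.14 m and contact force between the fingers and small_case below 0.05 N and linear speed of small_case below 0.015 m/s), for 1 s.
At the end, for the whole second after the job is handed in: Every case present stands upright (within 0.12 rad) on the floor of the tray, its origin within 125 mm along and 60 mm across of the tray's centre, at rest; the scale's hook is empty (dip under 6 mm) (x of large_case in the frame of tray between -0.125 and 0.125 m and y of large_case in the frame of tray between -0.06 and 0.06 m and z of large_case in the frame of tray between -0.002 and 0.014 m and angle between each of large_case, round_case, small_case's own z axis and vertical below 0.12 rad and linear speed of each of large_case, round_case, small_case below 0.02 m/s and x of round_case in the frame of tray between -0.125 and 0.125 m and y of round_case in the frame of tray between -0.06 and 0.06 m and z of round_case in the frame of tray between -0.002 and 0.014 m and x of small_case in the frame of tray between -0.125 and 0.125 m and y of small_case in the frame of tray between -0.06 and 0.06 m and z of small_case in the frame of tray between -0.002 and 0.014 m and value of joint scale_hook below 0.006 m); the robot touches nothing.
It fails at once if the scale's hook is driven down more than 85 mm, near its stop (value of joint scale_hook above 0.085 m).
It fails at once if a bystander on the desk is moved more than 40 mm (distance of any of mug, stapler, spectacle_case, tape_roll, paperweight, card_box from where it was at the start of the episode above 0.04 m).
Of large_case, round_case, small_case only 2 to 3 are there at a start; the rules pass over those that are not, and their reading is None.
At some moment in a run one of tray may be knocked a few centimetres aside while the robot is not near it.
It also fails if it takes over 210 s, if anything falls off the work surface, if the arm or the gripper's body presses on something with over 40 N, if the wrist force passes 120 N, or if a joint passes its speed limit or range.

ROBOT

A 6-joint arm with a two-finger parallel gripper is mounted at the origin on the work surface. World frame = base frame: x ahead of the robot, y to its left, z up, the work surface at z = 0. Lengths are in m, angles in rad, forces in N, time in s.
With the tool pointing down it reaches from about 0.3 to 0.875 m from the base axis. Payload 6.4 kg.
Tool frame: the origin (TCP) lies on the mounting face of the last link; the fingertips stand 166 mm ahead of it and the grasp point (between the pads) lies 147 mm ahead of it; z points along the fingers, y is the line along which they close (so a half turn about z gives the same grasp; the last joint's range is limited). The gripper opens to 88 mm and grips with 3 to 60 N. Pads are 18 mm wide; open, the fingers measure 123 mm over their backs; the gripper's body (75 mm by 187 mm) begins 45 mm behind the grasp point.
Start: joints at [-1.531, 0.181, 1.607, -0, 1.354, -0.206], TCP at [0.14, -0.558, 0.405] pointing down, gripper open.
Joint ranges: [-2.99, 2.99], [-0.89, 2.07], [0.3, 2.58], [-1.14, 4.28], [0, 2.63], [-3.12, 3.12]. Speed limits (rad/s): [2.57, 2.57, 3.01, 3.14, 3.14, 3.14].

INTERFACE

Orientations are given as a unit quaternion [x, y, z, w].
In Python, from plant import status, eyes, order gives the robot as it stands. The module is installed in compiled form; this text tells all that it offers.
- The arm moves only by the tool move_arm, never from a script. Its argument "increments" is one flat list of numbers, 7 for each row, row after row: the turn, a rotation vector about the tool's x, y, z in rad, then the shift along the tool's x, y, z in m, then the closure in counts, from 0 (fully open) to 255 (shut). In form: [wx, wy, wz, tx, ty, tz, jaw, wx, wy, wz, tx, ty, tz, jaw, ...]. A call has exactly 8 rows; each row shifts and turns the commanded pose from where the row before left it, along the tool's axes as they then stand; what a row does not reach is not made up. A row lasts 1/10 s, in which the tool goes at most 50 mm and 8.59 degrees, less where a joint would pass 70% of its speed; a pose out of reach is approached as far as the arm can. A call is refused whole if a number of a shift passes 0.05 or a number of a turn 0.15, either way. A call with a gripper value outside its range is refused whole. The fingers move at their own pace and stop on an object; the grip force is fixed at half the most. Time passes only in rows, so rows that do not move let the fingers close, or fill a call up. It gives the time, the measured TCP pose, the force, the opening and the grip force at its end, in the units of the state.
- status.observe(): the state, without advancing time (a new reading comes with each control period).
- eyes.capture(name): name is "side" or "top" or "wrist"; returns the picture (384x512x3 uint8, red, green, blue); there is no depth.
- eyes.camera_model(name): a dict with "fx", "fy", "cx", "cy" (pixels), "dist_coeffs" ([k1, k2, p1, p2, k3] as OpenCV has them; the pictures are not rectified), "view" (4x4, takes a point from world to camera coordinates). Camera axes: x right, y down, z forward; pixel columns grow to the right and rows downward; lengths in m; the calibration is good to about 2 mm. A picture is of the moment at which its call begins: read the wrist's pose just before it. camera_model takes no time and is no camera call; for the wrist camera it gives the pose at the moment of the call.
- order.finish_job(): hands the job in; it is judged then, once.
The state is a dict: "time_s": time; "qpos": joint angles; "joint_velocities": joint speeds; "tau": joint torques, N m; "position": TCP position; "tool_rot": TCP orientation; "force": force on the tool from outside, world axes, zero at the start; "ft_torque": the same for the moment, N m; "grip_width": finger opening in m; "grip_force": force on a finger pad.
Only numpy, scipy, OpenCV 4.12 (cv2) and the standard library are available. Lean on these libraries where they do the work, as an engineer would, in place of code of your own. Each camera call takes 0.05 s, during which the arm holds its last target. There are 200 camera calls.

## Working session

There is one attempt and no reset: what is moved stays moved. The work goes in short steps, Python scripts to look and compute and a tool call to move; the robot and the scene stay as the last step left them, time stands still between calls to the robot, and variables do not carry over. Pictures are saved under pics/ and viewed, at most 14 in all, crops included, and the job is handed in when it is done.

Besides the shell and the picture viewer there is one more tool, called after "Request:" by a JSON object that holds its "method" and its "body". move_arm: Moves the arm, as the interface text tells. Its arguments: {"type":"object","properties":{"increments":{"type":"array","items":{"type":"number"}}},"required":["increments"]}

```bash
mkdir -p pics; cat > h.py <<'E'
import numpy as np, cv2
from plant import status, eyes, order
from scipy.spatial.transform import Rotation as R
def snap(n,f):
    m=eyes.camera_model(n); im=eyes.capture(n); cv2.imwrite('pics/'+f,cv2.cvtColor(im,cv2.COLOR_RGB2BGR)); return im,m
def K(m): return np.array([[m['fx'],0,m['cx']],[0,m['fy'],m['cy']],[0,0,1.]]),np.array(m['dist_coeffs'],float)
def ray(m,uv):
    k,d=K(m); p=cv2.undistortPoints(np.array([[uv]],float),k,d)[0,0]
    V=np.array(m['view']); Rm=V[:3,:3]; o=-Rm.T@V[:3,3]; v=Rm.T@np.array([p[0],p[1],1]); return o,v/np.linalg.norm(v)
def plane(m,uv,z=None,ax=2):
    o,v=ray(m,uv); return o+v*(z-o[ax])/v[ax]
def proj(m,P):
    k,d=K(m); V=np.array(m['view']); return cv2.projectPoints(np.array(P,float).reshape(-1,3),cv2.Rodrigues(V[:3,:3])[0],V[:3,3],k,d)[0][:,0]
def tri(m1,a,m2,b):
    o,v=ray(m1,a);p,w=ray(m2,b); t=np.linalg.lstsq(np.c_[v,-w],p-o,rcond=None)[0]
    A=o+v*t[0];B=p+w*t[1]; return (A+B)/2,np.linalg.norm(A-B)
E
python3 - <<'E'
from h import *
np.set_printoptions(precision=3,suppress=True)
for n in('side','top','wrist'):
    im,m=snap(n,n+'0.png'); V=np.array(m['view']);print(n,-V[:3,:3].T@V[:3,3],V[2,:3],m['fx'])
s=status.observe();print(s['position'],s['tool_rot'],s['grip_width'])
a=[cv2.imread('pics/%s0.png'%n) for n in('side','top')]
E
```

```text
side [ 0.364 -1.081  1.376] [ 0.065  0.641 -0.765] 408.9035049439722
top [ 0.29  -0.083  1.63 ] [ 0.122 -0.002 -0.992] 432.117698334273
wrist [ 0.209 -0.54   0.384] [-0.268 -0.065 -0.961] 270.7752397030308
[ 0.14  -0.558  0.404] [ 0.992  0.123  0.    -0.001] 0.08802041587947626
```

View pics/side0.png

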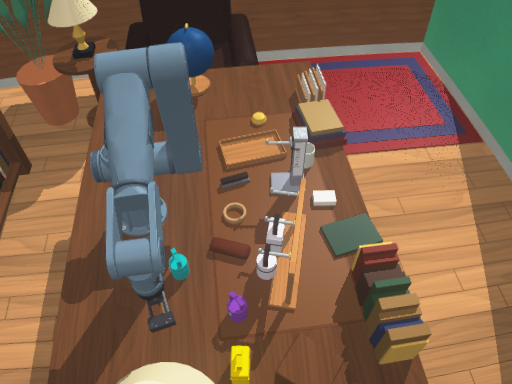

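View pics/top0.png

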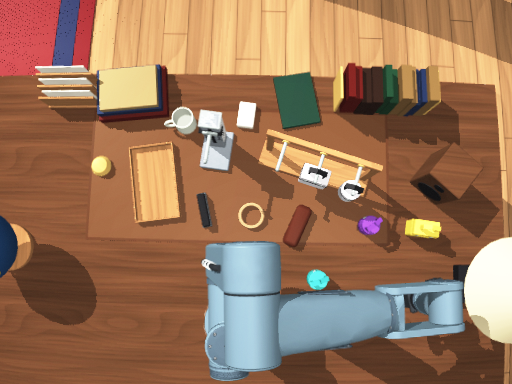

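The side view shows a box case on the middle peg at about (276,232), the round case on the right peg at (266,265), and an empty left peg. The scale is at (297,150) and the tray at (252,150). The top view shows the same things: box (315,178), round (351,190), hook around (210,150), tray (155,182).

Possible mix-ups in the side view: the purple (237,307) and turquoise (179,265) round look-alikes and the yellow box (240,362), all standing on the desk. The two silver cases on the pegs are the targets. I still need to tell whether the box is the large or the small one.

```bash
python3 - <<'E'
import cv2,numpy as np
s=cv2.imread('pics/side0.png')[115:320,215:350]; t=cv2.imread('pics/top0.png')[95:215,190:390]
s=cv2.resize(s,None,fx=2.9,fy=2.9,interpolation=3); t=cv2.resize(t,None,fx=2,fy=2,interpolation=3)
o=np.zeros((600,800,3),np.uint8); o[:s.shape[0],:s.shape[1]]=s; o[:t.shape[0],395:395+t.shape[1]]=t
cv2.imwrite('pics/crop.png',o)
E
```

```text
(no output)
```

View pics/crop.png

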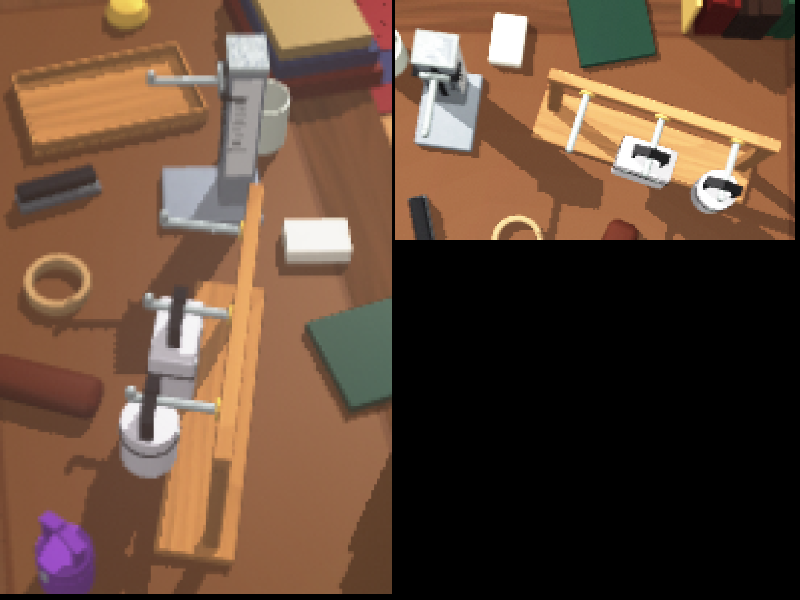

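```bash
python3 - <<'E'
from h import *
np.set_printoptions(precision=3,suppress=True)
ms=eyes.camera_model('side');mt=eyes.camera_model('top')
for n,c,z in [('Ltip',(271.9,188.4),.24),('Lroot',(298.8,192.9),.234),('Mtip',(266,217.4),.24),('Mroot',(294.7,222.6),.234),('Rtip',(259.1,250.2),.24),('Rroot',(290.5,255.3),.234),('Htip',(267,141.2),.26),('Hroot',(291,142.6),.254)]: print('side',n,plane(ms,c,z)[:2])
for n,c,z in [('Ltip',(277.5,169.5),.24),('Lroot',(285.5,141.5),.234),('Mroot',(323,154),.234),('Rroot',(361,166),.234),('Htip',(206,161),.26),('Hroot',(210.5,137),.254)]: print('top',n,plane(mt,c,z)[:2])
# box face corners (crop coords) at z=.19
t=cv2.imread('pics/top0.png'); 
cs=[(622,137),(676,155),(665,187),(613,171)]
P=[plane(mt,((x-395)/2+190,y/2+95),.19)[:2] for x,y in cs];print(np.array(P),[np.linalg.norm(P[i]-P[(i+1)%4]) for i in range(4)])
# tray corners top view by mask
hsv=cv2.cvtColor(t,cv2.COLOR_BGR2HSV);m=cv2.inRange(hsv,(8,90,120),(25,255,255));m[:130]=0;m[235:]=0;m[:,:120]=0;m[:,190:]=0
m=cv2.morphologyEx(m,cv2.MORPH_CLOSE,np.ones((5,5)))
c=max(cv2.findContours(m,0,2)[0],key=cv2.contourArea);r=cv2.minAreaRect(c);b=cv2.boxPoints(r);print(b)
T=np.array([plane(mt,p,.03)[:2] for p in b]);print(T,T.mean(0),[np.linalg.norm(T[i]-T[(i+1)%4]) for i in range(4)])
E
```

```text
side Ltip [ 0.535 -0.132]
side Lroot [ 0.63  -0.161]
side Mtip [ 0.496 -0.258]
side Mroot [ 0.59  -0.289]
side Rtip [ 0.455 -0.386]
side Rroot [ 0.553 -0.415]
side Htip [0.55  0.097]
side Hroot [0.645 0.083]
top Ltip [ 0.531 -0.139]
top Lroot [ 0.627 -0.165]
top Mroot [ 0.588 -0.289]
top Rroot [ 0.551 -0.416]
top Htip [0.551 0.093]
top Hroot [0.632 0.082]
[[ 0.563 -0.229]
 [ 0.534 -0.321]
 [ 0.479 -0.303]
 [ 0.504 -0.214]] [np.float64(0.09644955605561496), np.float64(0.058152537737664566), np.float64(0.09170543378510912), np.float64(0.06041968557660114)]
[[120. 130.]
 [189. 130.]
 [189. 234.]
 [120. 234.]]
[[0.71  0.461]
 [0.714 0.192]
 [0.319 0.175]
 [0.312 0.435]] [0.514 0.316] [np.float64(0.2686246282441091), np.float64(0.3947505004668836), np.float64(0.260213381085514), np.float64(0.39888882938795533)]
```

The box measures 96 x 58 mm, so it is the large case, on the middle peg, and the small case is absent. The cross-checks agree: peg_middle comes out near (0.522, -0.269) from the rod root and (0.520, -0.267) from the case face. Rack yaw is about -0.29. I'll rise and go above it.

Request:
{"method": "move_arm", "body": {"increments": [0,0,0.134,0,0,-0.014,0,0,0,0.134,0,0,-0.014,0,0,0,0.134,0,0,-0.014,0,0,0,0.134,0,0,-0.014,0,0,0,0,0.0236,-0.0322,0,0,0,0,0,0.0236,-0.0322,0,0,0,0,0,0.0236,-0.0322,0,0,0,0,0,0.0236,-0.0322,0,0]}}

```text
time_s: 0.95
position: [0.2681, -0.4602, 0.4605]
tool_rot: [0.989, -0.145, -0.0, -0.0]
force: [-0.0, 0.0, -0.5]
grip_width: 0.0881
grip_force: 0.0
```

Request:
{"method": "move_arm", "body": {"increments": [0,0,0,0.0236,-0.0322,0,0,0,0,0,0.0236,-0.0322,0,0,0,0,0,0.0236,-0.0322,0,0,0,0,0,0.0236,-0.0322,0,0,0,0,0,0.0236,-0.0322,0,0,0,0,0,0.0236,-0.0322,0,0,0,0,0,0.0236,-0.0322,0,0,0,0,0,0.0236,-0.0322,0,0]}}

```text
time_s: 1.75
position: [0.523, -0.2672, 0.4604]
tool_rot: [0.989, -0.145, -0.0, -0.0]
force: [-0.1, 0.1, 0.9]
grip_width: 0.0878
grip_force: 0.0
```

```bash
cat >> h.py <<'E'
def pose():
    s=status.observe(); Rm=R.from_quat(s['tool_rot']).as_matrix(); return np.array(s['position']),np.arctan2(Rm[1,0],Rm[0,0]),Rm,s
def go(xyz,yaw):
    "remaining turn about tool z, and shift in the tool axes as they are after the turn"
    p,y,Rm,s=pose(); d=np.array(xyz)-p; c,n=np.cos(yaw),np.sin(yaw)
    return 'wz %.3f tx %.4f ty %.4f tz %.4f'%(-(yaw-y),d[0]*c+d[1]*n,d[0]*n-d[1]*c,-d[2])
E
python3 - <<'E'
from h import *
p,y,Rm,s=pose();print(p,y,Rm[2],s['qpos']);im,m=snap('wrist','w1.png')
print(proj(m,[[.522,-.269,.249],[.522,-.269,.19],p+Rm[:,2]*.147]))
E
```

```text
[ 0.52296344 -0.26724577  0.46044215] -0.290173717388544 [-3.89785743e-04 -1.05754658e-04 -9.99999918e-01] [-6.74365907e-01  1.67102498e-01  1.50994268e+00 -4.83208492e-05
  1.46494849e+00  1.18660927e+00]
[[258.38792425 215.35190939]
 [257.74269298 193.71627024]
 [255.91424132 257.99264079]]
```

View pics/w1.png

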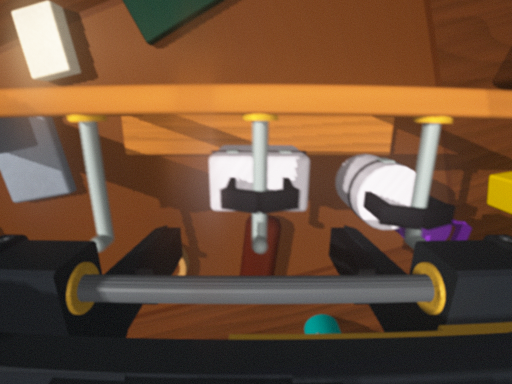

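The wrist view shows the large case square to the tool. Its top face spans (210..308, 150..212) and the black handle is at (260,~197), about 10 mm further along tool +x than predicted. The peg tip is at (260,240). I'll compute the correction, measuring the face and the handle.

```bash
python3 - <<'E'
from h import *
np.set_printoptions(precision=4,suppress=True)
p,y,Rm,s=pose();m=eyes.camera_model('wrist');im=cv2.imread('pics/w1.png');g=cv2.cvtColor(im,6)
print(g[150:235:3,228],g[150:235:3,285],g[150:235:3,244])
T=lambda P:Rm.T@(P-p)
print('face',T(plane(m,(259,152),.19)),T(plane(m,(259,212),.19)),'L/R',T(plane(m,(210,195),.19)),T(plane(m,(308,195),.19)))
print('handle row',T(plane(m,(259,200),.249)),'peg tip',T(plane(m,(260,243),.248)),'root',T(plane(m,(260,119),.234)))
print('Rcase handle',plane(m,(408,208),.244), 'Rroot',plane(m,(434,121),.234),'Rtip',plane(m,(412,235),.25))
E
```

```text
[139 179 218 243 246 246 245 245 245 234 198 132  65  59  61  61  59  58
  59  59 147  90  86  86  87  85  84  91  86] [140 182 209 241 246 246 245 245 246 189  45  46  45  44  47  52  48  48
  46  44  76  86  87  62  58  59  57  62  56] [121 159 220 244 247 245 246 247 246 243 219 184 188 127  51  53  59  52
  51  53  52  82  85  83  83  74  76  71  65]
face [0.0397 0.0031 0.2704] [-0.0189  0.0033  0.2703] L/R [-0.0016 -0.044   0.2705] [-0.0015  0.0504  0.2702]
handle row [0.0118 0.0024 0.2114] peg tip [-0.0236  0.0033  0.2123] root [0.0695 0.0032 0.2265]
Rcase handle [ 0.4967 -0.3776  0.244 ] Rroot [ 0.5551 -0.4114  0.234 ] Rtip [ 0.4766 -0.375   0.25  ]
```

Request:
{"method": "move_arm", "body": {"increments": [0,0,0,0.0105,0.003,0.012,0,0,0,0,0,0,0.017,0,0,0,0,0,0,0.017,0,0,0,0,0,0,0.017,0,0,0,0,0,0,0.017,0,0,0,0,0,0,0.017,0,0,0,0,0,0,0,0,0,0,0,0,0,0,0]}}

```text
time_s: 2.6
position: [0.5309, -0.2745, 0.3636]
tool_rot: [0.989, -0.145, -0.0, -0.0]
force: [-0.7, -0.5, 0.1]
grip_width: 0.0884
grip_force: 0.0
```

Request:
{"method": "move_arm", "body": {"increments": [0,0,0,0,0,0,255,0,0,0,0,0,0,255,0,0,0,0,0,0,255,0,0,0,0,0,0,255,0,0,0,0,0,0,255,0,0,0,0,0,0,255,0,0,0,0,0,0,255,0,0,0,0,0,0,255]}}

```text
time_s: 3.4
position: [0.5312, -0.2744, 0.3642]
tool_rot: [0.989, -0.145, 0.0, 0.0]
force: [1.0, 1.8, 5.6]
grip_width: 0.0587
grip_force: 30.0
```

Request:
{"method": "move_arm", "body": {"increments": [0,0,0,0,0,-0.008,255,0,0,0,0,0,-0.008,255,0,0,0,0,0,-0.008,255,0,0,0,-0.018,0,0,255,0,0,0,-0.018,0,0,255,0,0,0,-0.018,0,0,255,0,0,0,-0.018,0,0,255,0,0,0,-0.018,0,0,255]}}

```text
time_s: 4.2
position: [0.4441, -0.2485, 0.388]
tool_rot: [0.989, -0.145, 0.0, 0.0]
force: [0.3, -0.3, -4.4]
grip_width: 0.0586
grip_force: 29.3
```

```bash
python3 - <<'E'
from h import *
p,y,Rm,s=pose();print(p,y,s['force'],s['grip_width'])
print(go((0.494,0.103,0.45),-.14))
E
```

```text
[ 0.44411917 -0.24845302  0.38804359] -0.2902160256440564 [ 0.29149511 -0.29750065 -4.44934245] 0.05864447624472846
wz -0.150 tx 0.0003 ty -0.3550 tz -0.0620
```

Request:
{"method": "move_arm", "body": {"increments": [0,0,-0.05,0,0,-0.021,255,0,0,-0.05,0,0,-0.021,255,0,0,-0.05,0,0,-0.02,255,0,0,0,0,-0.02,0,255,0,0,0,0,-0.03,0,255,0,0,0,0,-0.03,0,255,0,0,0,0,-0.03,0,255,0,0,0,0,-0.03,0,255]}}

```text
time_s: 5.0
position: [0.4642, -0.1089, 0.4501]
tool_rot: [0.998, -0.07, 0.0, 0.0]
force: [0.1, 0.7, -4.6]
grip_width: 0.0588
grip_force: 29.3
```

Request:
{"method": "move_arm", "body": {"increments": [0,0,0,0,-0.03,0,255,0,0,0,0,-0.03,0,255,0,0,0,0,-0.03,0,255,0,0,0,0,-0.03,0,255,0,0,0,0,-0.03,0,255,0,0,0,0,-0.03,0,255,0,0,0,0,-0.025,0,255,0,0,0,0,-0.01,0,255]}}

```text
time_s: 5.8
position: [0.4943, 0.1047, 0.45]
tool_rot: [0.998, -0.069, 0.0, -0.0]
force: [0.5, -0.4, -3.4]
grip_width: 0.0586
grip_force: 29.3
```

```bash
python3 - <<'E'
from h import *
p,y,Rm,s=pose();print(p,y,s['force'],s['grip_width']);im,m=snap('wrist','w2.png')
E
```

```text
[0.49428012 0.10473321 0.45003921] -0.13805620455707646 [ 0.47051045 -0.42840808 -3.39546469] 0.05862766178486487
```

View pics/w2.png

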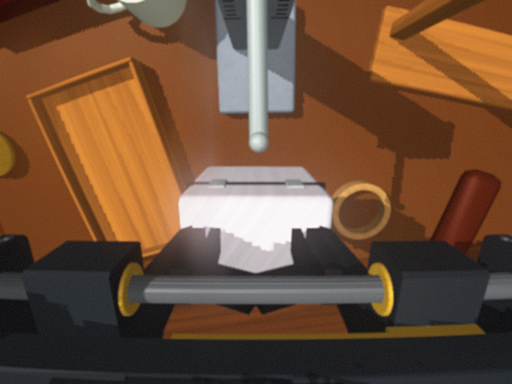

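Hook tip at (259,143), rod running straight up the picture at col 258, so yaw is right; the case hangs level between the fingers at (256,215) and the tray corner views at (30,95), (132,60).

```bash
python3 - <<'E'
from h import *
np.set_printoptions(precision=4,suppress=True)
p,y,Rm,s=pose();m=eyes.camera_model('wrist')
T=lambda P:Rm.T@(P-p)
print('tip',T(plane(m,(259,135),.272)),T(plane(m,(259,150),.254)),'rod',T(plane(m,(258,20),.254)),T(plane(m,(258,80),.254)))
print('crown', T(plane(m,(256,238),.326)),'case L/R',T(plane(m,(181,205),.276)),T(plane(m,(331,205),.276)))
E
```

```text
tip [0.0612 0.0019 0.178 ] [0.0505 0.0022 0.196 ] rod [0.1259 0.0014 0.196 ] [0.0929 0.0014 0.196 ]
crown [0.0224 0.0001 0.124 ] case L/R [ 0.0204 -0.0448  0.174 ] [0.0203 0.0452 0.1739]
```

Request:
{"method": "move_arm", "body": {"increments": [0,0,0,0,0.0015,0.018,255,0,0,0,0,0,0.018,255,0,0,0,0.014,0,0,255,0,0,0,0.015,0,0,255,0,0,0,0.015,0,0,255,0,0,0,0.015,0,0,255,0,0,0,0.015,0,0,255,0,0,0,0.014,0,0,255]}}

```text
time_s: 6.65
position: [0.582, 0.0877, 0.4137]
tool_rot: [0.998, -0.071, -0.0, 0.0]
force: [0.7, -0.2, -4.0]
grip_width: 0.0594
grip_force: 29.3
```

Request:
{"method": "move_arm", "body": {"increments": [0,0,0,0,0,0.008,255,0,0,0,0,0,0.008,255,0,0,0,0,0,0.007,255,0,0,0,0,0,0.006,255,0,0,0,0,0,0.006,255,0,0,0,0,0,0.006,255,0,0,0,0,0,0.005,255,0,0,0,0,0,0,255]}}

```text
time_s: 7.45
position: [0.5813, 0.0893, 0.3673]
tool_rot: [0.998, -0.07, -0.0, -0.0]
force: [-2.2, 1.6, -2.0]
grip_width: 0.0588
grip_force: 29.5
```

Request:
{"method": "move_arm", "body": {"increments": [0,0,0,0,0,0.004,255,0,0,0,0,0,0.004,255,0,0,0,0,0,0.003,255,0,0,0,0,0,0.002,255,0,0,0,0,0,0,255,0,0,0,0,0,0,255,0,0,0,0,0,0,255,0,0,0,0,0,0,255]}}

```text
time_s: 8.25
position: [0.5815, 0.0892, 0.355]
tool_rot: [0.998, -0.07, 0.0, -0.0]
force: [1.1, 3.3, 1.7]
grip_width: 0.0588
grip_force: 29.7
```

```bash
python3 - <<'E'
from h import *
p,y,Rm,s=pose();print(p,y,s['force'],s['grip_width']);im,m=snap('wrist','w3.png')
a=im;b,_=snap('side','s3.png')
o=np.zeros((384,800,3),np.uint8);o[:,:512]=a;o[:,512:]=cv2.resize(b[90:230,215:320],(288,384));cv2.imwrite('pics/c3.png',o[:,:,::-1])
E
```

```text
[0.58150335 0.08918102 0.355025  ] -0.1401611139880836 [1.12484012 3.25022433 1.70812884] 0.0588248314856839
```

View pics/c3.png

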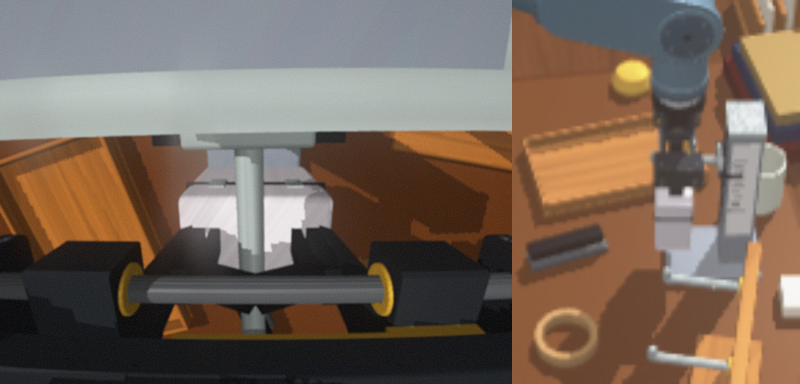

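The rod passes through the handle opening (col ~250, rows 150..330), with the case hanging below it and the force near zero. I'll let go and retreat upwards.

Request:
{"method": "move_arm", "body": {"increments": [0,0,0,0,0,0,150,0,0,0,0,0,0,80,0,0,0,0,0,0,0,0,0,0,0,0,0,0,0,0,0,0,0,0,0,0,0,0,0,0,0,0,0,0,0,0,0,-0.01,0,0,0,0,0,0,-0.015,0]}}

```text
time_s: 9.15
position: [0.5811, 0.089, 0.3798]
tool_rot: [0.998, -0.07, -0.001, 0.0]
force: [0.6, -0.1, 0.6]
grip_width: 0.0881
grip_force: 0.0
```

Request:
{"method": "move_arm", "body": {"increments": [0,0,0,0,0,-0.02,0,0,0,0,0,0,-0.02,0,0,0,0,0,0,-0.02,0,0,0,0,0,0,-0.02,0,0,0,0,0,0,0,0,0,0,0,0,0,0,0,0,0,0,0,0,0,0,0,0,0,0,0,0,0]}}

```text
time_s: 9.95
position: [0.5811, 0.0891, 0.4584]
tool_rot: [0.998, -0.07, -0.001, 0.0]
force: [0.1, -0.4, -0.2]
grip_width: 0.0884
grip_force: 0.0
```

Request:
{"method": "move_arm", "body": {"increments": [0,0,0,0,0,0,0,0,0,0,0,0,0,0,0,0,0,0,0,0,0,0,0,0,0,0,0,0,0,0,0,0,0,0,0,0,0,0,0,0,0,0,0,0,0,0,0,0,0,0,0,0,0,0,0,0]}}

```text
time_s: 10.75
position: [0.5814, 0.0891, 0.4597]
tool_rot: [0.998, -0.07, 0.0, -0.0]
force: [0.6, 0.4, -0.9]
grip_width: 0.0883
grip_force: 0.0
```

Request:
{"method": "move_arm", "body": {"increments": [0,0,0,0,0,0,0,0,0,0,0,0,0,0,0,0,0,0,0,0,0,0,0,0,0,0,0,0,0,0,0,0,0,0,0,0,0,0,0,0,0,0,0,0,0,0,0,0,0,0,0,0,0,0,0,0]}}

```text
time_s: 11.55
position: [0.5814, 0.0891, 0.4597]
tool_rot: [0.998, -0.07, 0.0, -0.0]
force: [-0.1, -0.2, 0.6]
grip_width: 0.0882
grip_force: 0.0
```

Request:
{"method": "move_arm", "body": {"increments": [0,0,0,0,0,0,0,0,0,0,0,0,0,0,0,0,0,0,0,0,0,0,0,0,0,0,0,0,0,0,0,0,0,0,0,0,0,0,0,0,0,0,0,0,0,0,0,0,0,0,0,0,0,0,0,0]}}

```text
time_s: 12.35
position: [0.5813, 0.0891, 0.4597]
tool_rot: [0.998, -0.07, -0.0, -0.0]
force: [0.4, 0.6, -0.6]
grip_width: 0.088
grip_force: 0.0
```

Request:
{"method": "move_arm", "body": {"increments": [0,0,0,0,0,0,0,0,0,0,0,0,0,0,0,0,0,0,0,0,0,0,0,0,0,0,0,0,0,0,0,0,0,0,0,0,0,0,0,0,0,0,0,0,0,0,0,0,0,0,0,0,0,0,0,0]}}

```text
time_s: 13.15
position: [0.5814, 0.0891, 0.4597]
tool_rot: [0.998, -0.07, 0.0, 0.0]
force: [-1.1, 0.5, 0.5]
grip_width: 0.0882
grip_force: 0.0
```

```bash
python3 - <<'E'
from h import *
im,_=snap('wrist','w4a.png'); 
E
```

Request:
{"method": "move_arm", "body": {"increments": [0,0,0,0,0,0,0,0,0,0,0,0,0,0,0,0,0,0,0,0,0,0,0,0,0,0,0,0,0,0,0,0,0,0,0,0,0,0,0,0,0,0,0,0,0,0,0,0,0,0,0,0,0,0,0,0]}}

```text
time_s: 14.0
position: [0.5814, 0.0891, 0.4598]
tool_rot: [0.998, -0.07, 0.0, -0.0]
force: [-0.2, -0.9, -0.8]
grip_width: 0.0882
grip_force: 0.0
```

```bash
python3 - <<'E'
from h import *
p,y,Rm,s=pose();print(p,y,s['time_s'])
im,_=snap('wrist','w4.png');a=cv2.imread('pics/w4a.png')[:,:,::-1]
print(cv2.absdiff(im,a).max(2)[:240].mean(),(cv2.absdiff(im,a).max(2)>40).sum())
E
```

```text
[0.58136632 0.08909352 0.45976221] -0.14018375267389402 14.0
9.103483072916667 10485
```

View pics/w4.png

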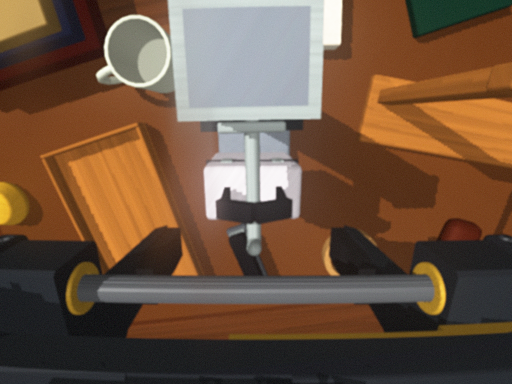

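The large case hangs alone on the hook, face (206..300, 155..218), handle (255,205). The picture differs from the one before it, so I'll find where before deciding it is at rest.

Request:
{"method": "move_arm", "body": {"increments": [0,0,0,0,0,0,0,0,0,0,0,0,0,0,0,0,0,0,0,0,0,0,0,0,0,0,0,0,0,0,0,0,0,0,0,0,0,0,0,0,0,0,0,0,0,0,0,0,0,0,0,0,0,0,0,0]}}

```text
time_s: 14.85
position: [0.5814, 0.0891, 0.4597]
tool_rot: [0.998, -0.07, 0.0, -0.0]
force: [0.2, -0.2, 0.1]
grip_width: 0.0881
grip_force: 0.0
```

Request:
{"method": "move_arm", "body": {"increments": [0,0,0,0,0,0,0,0,0,0,0,0,0,0,0,0,0,0,0,0,0,0,0,0,0,0,0,0,0,0,0,0,0,0,0,0,0,0,0,0,0,0,0,0,0,0,0,0,0,0,0,0,0,0,0,0]}}

```text
time_s: 15.65
position: [0.5814, 0.0891, 0.4597]
tool_rot: [0.998, -0.07, -0.0, 0.0]
force: [-0.3, -0.3, -0.2]
grip_width: 0.0879
grip_force: 0.0
```

```bash
python3 - <<'E'
from h import *
np.set_printoptions(precision=4,suppress=True)
im,m=snap('wrist','w5.png');f=lambda n:cv2.imread('pics/'+n)
for a,b in(('w4a.png','w4.png'),('w4.png','w5.png')):
    d=cv2.absdiff(f(a),f(b)).max(2)>40; ys,xs=np.nonzero(d);print(a,b,len(xs),[np.percentile(v,[5,50,95]) for v in(xs,ys)] if len(xs) else 0,d[150:220,200:305].sum())
p,y,Rm,s=pose();T=lambda P:Rm.T@(P-p)
for z in(.155,.165,.175): print(z,T(plane(m,(206,200),z)),T(plane(m,(300,200),z)),T(plane(m,(253,155),z))[0],T(plane(m,(253,218),z))[0])
E
```

```text
w4a.png w4.png 10485 [array([192., 249., 303.]), array([ 15.,  56., 100.])] 0
w4.png w5.png 10934 [array([192., 245., 303.]), array([13., 56., 99.])] 0
0.155 [-0.0172 -0.0547  0.3047] [-0.0173  0.0489  0.3047] 0.03225254018263799 -0.03841021146023007
0.165 [-0.0141 -0.0527  0.2947] [-0.0142  0.0472  0.2947] 0.033628887125790326 -0.034549948397688365
0.175 [-0.011  -0.0508  0.2847] [-0.0111  0.0455  0.2847] 0.035005234068942556 -0.03068968533514677
```

The only change is the speckle on the column top, and the case region differs by zero pixels, so it is at rest and weighed. I'll take it off again.

Request:
{"method": "move_arm", "body": {"increments": [0,0,0,0.001,-0.003,0.015,0,0,0,0,0,0,0.015,0,0,0,0,0,0,0.015,0,0,0,0,0,0,0.015,0,0,0,0,0,0,0.015,0,0,0,0,0,0,0.015,0,0,0,0,0,0,0.014,0,0,0,0,0,0,0,0]}}

```text
time_s: 16.5
position: [0.582, 0.0919, 0.3529]
tool_rot: [0.998, -0.07, -0.002, 0.0]
force: [0.1, 0.3, -0.2]
grip_width: 0.0881
grip_force: 0.0
```

Request:
{"method": "move_arm", "body": {"increments": [0,0,0,0,0,0,255,0,0,0,0,0,0,255,0,0,0,0,0,0,255,0,0,0,0,0,0,255,0,0,0,0,0,0,255,0,0,0,0,0,-0.006,255,0,0,0,0,0,-0.006,255,0,0,0,0,0,-0.006,255]}}

```text
time_s: 17.3
position: [0.5827, 0.0918, 0.3741]
tool_rot: [0.998, -0.07, -0.0, 0.0]
force: [0.7, -1.0, -3.0]
grip_width: 0.0591
grip_force: 29.4
```

Request:
{"method": "move_arm", "body": {"increments": [0,0,0,0,0,-0.006,255,0,0,0,0,0,-0.006,255,0,0,0,0,0,-0.006,255,0,0,0,0,0,-0.006,255,0,0,0,0,0,-0.006,255,0,0,0,0,0,-0.006,255,0,0,0,0,0,-0.005,255,0,0,0,0,0,0,255]}}

```text
time_s: 18.1
position: [0.583, 0.0919, 0.4158]
tool_rot: [0.998, -0.07, 0.001, -0.0]
force: [1.0, 0.2, -4.2]
grip_width: 0.0591
grip_force: 29.3
```

```bash
python3 - <<'E'
from h import *
np.set_printoptions(precision=4,suppress=True)
p,y,Rm,s=pose();print(p,y,s['force'],s['grip_width'])
im,m=snap('top','t5.png'); snap('side','s5.png')
o=cv2.resize(cv2.imread('pics/t5.png')[110:250,95:255],(640,560),interpolation=3);cv2.imwrite('pics/c5.png',o)
E
```

```text
[0.583  0.0919 0.4158] -0.14018461952671082 [ 0.9586  0.2013 -4.2275] 0.059070370909983995
```

View pics/c5.png

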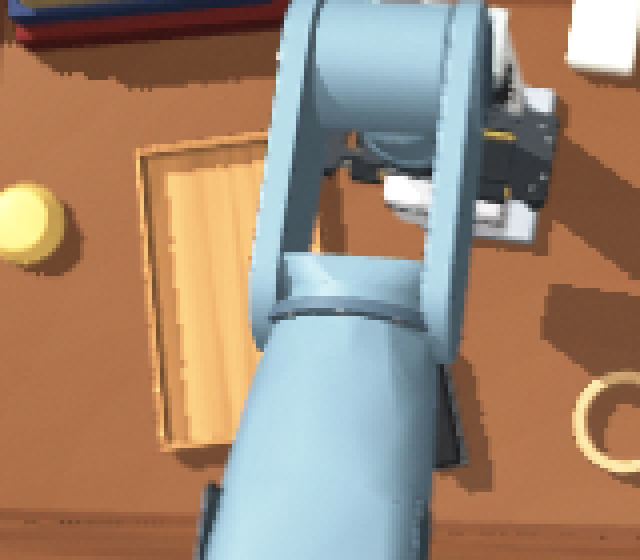

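The arm hides the tray's right side. Its left outer corners are at about (129.5,147.5) and (135.8,222.5) in full-picture pixels.

```bash
python3 - <<'E'
from h import *
np.set_printoptions(precision=4,suppress=True)
m=eyes.camera_model('top')
d=cv2.absdiff(cv2.imread('pics/top0.png'),cv2.imread('pics/t5.png')).max(2)[140:230,122:155];print('changed',(d>40).sum())
A=plane(m,(129.5,147.5),.03)[:2];B=plane(m,(135.75,222.5),.03)[:2];u=(A-B);L=np.linalg.norm(u);u/=L;r=np.array([u[1],-u[0]])
C=(A+B)/2+.085*r;yaw=np.arctan2(u[1],u[0]);print(A,B,L,yaw,C)
for k in(.06,-.06):
    P=C+k*u;print(k,P,go((P[0],P[1],.4158),yaw))
ms=eyes.camera_model('side');print(proj(ms,[[*(C+a*u+b*r),.03] for a,b in((.145,.085),(.145,-.085),(-.145,-.085),(-.145,.085))]))
E
```

```text
changed 37
[0.6419 0.4183] [0.3568 0.3775] 0.2880383862866496 0.1422359556378529 [0.5114 0.3138]
0.06 [0.5708 0.3223] wz -0.282 tx 0.0208 ty -0.2297 tz -0.0011
-0.06 [0.452  0.3052] wz -0.282 tx -0.0992 ty -0.2297 tz -0.0011
[[286.3581 152.7378]
 [275.5385 129.3555]
 [217.9442 140.463 ]
 [225.6487 165.067 ]]
```

Request:
{"method": "move_arm", "body": {"increments": [0,0,0,0,0,0.006,255,0,0,0,-0.0165,0,0,255,0,0,0,-0.0165,0,0,255,0,0,0,-0.0165,0,0,255,0,0,0,-0.0165,0,0,255,0,0,0,-0.0165,0,0,255,0,0,0,-0.0165,0,0,255,0,0,0,0,0,0,255]}}

```text
time_s: 19.0
position: [0.4831, 0.1061, 0.4079]
tool_rot: [0.998, -0.07, -0.001, -0.0]
force: [-1.3, 0.1, -4.1]
grip_width: 0.0592
grip_force: 29.3
```

Request:
{"method": "move_arm", "body": {"increments": [0,0,-0.0705,0,0,0,255,0,0,-0.0705,0,0,0,255,0,0,-0.0705,0,0,0,255,0,0,-0.0705,0,0,0,255,0,0,0,0.0172,-0.0289,0,255,0,0,0,0.0172,-0.0289,0,255,0,0,0,0.0172,-0.0289,0,255,0,0,0,0.0172,-0.0289,0,255]}}

```text
time_s: 19.8
position: [0.5376, 0.231, 0.4082]
tool_rot: [0.998, 0.071, 0.0, 0.0]
force: [-0.3, -0.6, -3.6]
grip_width: 0.0587
grip_force: 29.3
```

Request:
{"method": "move_arm", "body": {"increments": [0,0,0,0.0172,-0.0289,0,255,0,0,0,0.0172,-0.0289,0,255,0,0,0,0.0172,-0.0289,0,255,0,0,0,0,0,0.02,255,0,0,0,0,0,0.02,255,0,0,0,0,0,0,255,0,0,0,0,0,0,255,0,0,0,0,0,0,255]}}

```text
time_s: 20.6
position: [0.576, 0.323, 0.3699]
tool_rot: [0.998, 0.071, 0.001, -0.0]
force: [1.0, 0.3, -4.3]
grip_width: 0.0593
grip_force: 29.3
```

```bash
python3 - <<'E'
from h import *
p,y,Rm,s=pose();print(p,y,s['force'],s['grip_width'],go((.5757,.323,.292),.142))
a,m=snap('wrist','w6.png');b,_=snap('side','s6.png')
o=np.zeros((384,800,3),np.uint8);o[:,:512]=a;o[:,512:]=cv2.resize(b[90:230,205:310],(288,384));cv2.imwrite('pics/c6.png',o[:,:,::-1])
E
```

```text
[0.57604285 0.32295212 0.3698938 ] 0.1413543806528639 [ 1.04000682  0.25012275 -4.34830583] 0.05931888669457454 wz -0.001 tx -0.0003 ty -0.0001 tz 0.0779
```

View pics/c6.png

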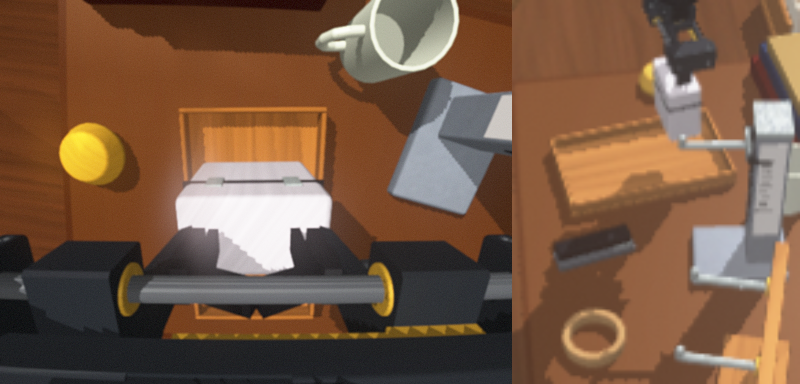

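The case is square with the tray: far tray corners at (180,108) and (327,108), case centred at col 254. I'll check the distance to the far wall and lower.

```bash
python3 - <<'E'
from h import *
p,y,Rm,s=pose();m=eyes.camera_model('wrist')
for q in((180,108),(327,108)):print(Rm.T@(plane(m,q,.03)-p))
E
```

```text
[ 0.08121893 -0.08580797  0.3406588 ]
[0.08103899 0.08132892 0.34056315]
```

Request:
{"method": "move_arm", "body": {"increments": [0,0,0,0,0,0.015,255,0,0,0,0,0,0.015,255,0,0,0,0,0,0.01,255,0,0,0,0,0,0.01,255,0,0,0,0,0,0.008,255,0,0,0,0,0,0.007,255,0,0,0,0,0,0.005,255,0,0,0,0,0,0,255]}}

```text
time_s: 21.5
position: [0.5751, 0.323, 0.2978]
tool_rot: [0.997, 0.071, -0.001, 0.0]
force: [-1.2, -1.6, -4.5]
grip_width: 0.0591
grip_force: 29.3
```

Request:
{"method": "move_arm", "body": {"increments": [0,0,0,0,0,0.003,255,0,0,0,0,0,0.003,255,0,0,0,0,0,0.002,255,0,0,0,0,0,0.002,255,0,0,0,0,0,0.001,255,0,0,0,0,0,0.001,255,0,0,0,0,0,0,255,0,0,0,0,0,0,255]}}

```text
time_s: 22.3
position: [0.5754, 0.323, 0.2868]
tool_rot: [0.997, 0.071, 0.0, -0.0]
force: [-0.4, -0.5, -3.3]
grip_width: 0.0592
grip_force: 29.3
```

Request:
{"method": "move_arm", "body": {"increments": [0,0,0,0,0,0.001,255,0,0,0,0,0,0.001,255,0,0,0,0,0,0,255,0,0,0,0,0,0,255,0,0,0,0,0,0.001,255,0,0,0,0,0,0,255,0,0,0,0,0,0,255,0,0,0,0,0,0,255]}}

```text
time_s: 23.1
position: [0.5759, 0.3234, 0.2852]
tool_rot: [0.997, 0.071, 0.001, -0.0]
force: [0.4, 2.0, 6.7]
grip_width: 0.0591
grip_force: 30.1
```

It is standing, so I'll release and rise.

Request:
{"method": "move_arm", "body": {"increments": [0,0,0,0,0,0,150,0,0,0,0,0,0,60,0,0,0,0,0,0,0,0,0,0,0,0,0,0,0,0,0,0,0,0,0,0,0,0,0,0,-0.015,0,0,0,0,0,0,-0.03,0,0,0,0,0,0,-0.03,0]}}

```text
time_s: 23.9
position: [0.5752, 0.3229, 0.3599]
tool_rot: [0.997, 0.071, -0.001, 0.0]
force: [0.4, 0.3, -0.9]
grip_width: 0.0881
grip_force: 0.0
```

Request:
{"method": "move_arm", "body": {"increments": [0,0,0,0,0,-0.03,0,0,0,0,0,0,-0.03,0,0,0,0,0,0,-0.03,0,0,0,0,0,0,-0.01,0,0,0,0,0,0,0,0,0,0,0,0,0,0,0,0,0,0,0,0,0,0,0,0,0,0,0,0,0]}}

```text
time_s: 24.7
position: [0.5752, 0.3229, 0.4567]
tool_rot: [0.997, 0.071, -0.002, 0.0]
force: [-0.4, 0.0, 0.2]
grip_width: 0.0881
grip_force: 0.0
```

```bash
python3 - <<'E'
from h import *
p,y,Rm,s=pose();print(p,y,s['force'],s['grip_width'],go((.485,-.388,.46),-.29),go((.435,-.36,.46),-.29))
snap('wrist','w7.png')
E
```

```text
[0.57515852 0.32293476 0.45667263] 0.14174526570139173 [-0.40965476  0.02320943  0.15961268] 0.08806446025784134 wz 0.432 tx 0.1169 ty 0.7070 tz -0.0033 wz 0.432 tx 0.0610 ty 0.6945 tz -0.0033
```

View pics/w7.png

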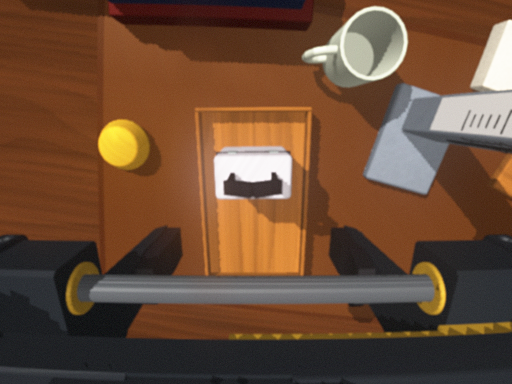

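The large case stands upright in the tray at (253,175). Next is the round case.

Request:
{"method": "move_arm", "body": {"increments": [0,0,0.108,0,0,-0.005,0,0,0,0.108,0,0,-0.005,0,0,0,0.108,0,0,-0.005,0,0,0,0.108,0,0,-0.005,0,0,0,0,0.0034,0.0386,0,0,0,0,0,0.0034,0.0386,0,0,0,0,0,0.0034,0.0386,0,0,0,0,0,0.0034,0.0386,0,0]}}

```text
time_s: 25.55
position: [0.5436, 0.17, 0.478]
tool_rot: [0.99, -0.144, -0.0, 0.0]
force: [0.5, 1.3, 1.4]
grip_width: 0.0883
grip_force: 0.0
```

Request:
{"method": "move_arm", "body": {"increments": [0,0,0,0.0034,0.0386,0,0,0,0,0,0.0034,0.0386,0,0,0,0,0,0.0034,0.0386,0,0,0,0,0,0.0034,0.0386,0,0,0,0,0,0.0034,0.0386,0,0,0,0,0,0.0034,0.0386,0,0,0,0,0,0.0034,0.0386,0,0,0,0,0,0.0034,0.0386,0,0]}}

```text
time_s: 26.35
position: [0.4812, -0.1339, 0.4783]
tool_rot: [0.989, -0.145, -0.0, -0.0]
force: [0.3, 0.4, -0.1]
grip_width: 0.0883
grip_force: 0.0
```

Request:
{"method": "move_arm", "body": {"increments": [0,0,0,0.0034,0.0386,0,0,0,0,0,0.0034,0.0386,0,0,0,0,0,0.0034,0.0386,0,0,0,0,0,0.0034,0.0386,0,0,0,0,0,0.0034,0.0386,0,0,0,0,0,0.0034,0.0386,0,0,0,0,0,0,0,0,0,0,0,0,0,0,0,0]}}

```text
time_s: 27.15
position: [0.4348, -0.3608, 0.4778]
tool_rot: [0.989, -0.145, -0.001, -0.001]
force: [0.2, 0.1, -0.0]
grip_width: 0.0882
grip_force: 0.0
```

```bash
python3 - <<'E'
from h import *
p,y,Rm,s=pose();print(p,y,s['force'],s['time_s'])
snap('wrist','w8.png')
E
```

```text
[ 0.43480941 -0.36078412  0.47777663] -0.29201564088877224 [ 0.17872542  0.11197746 -0.01148592] 27.15
```

View pics/w8.png

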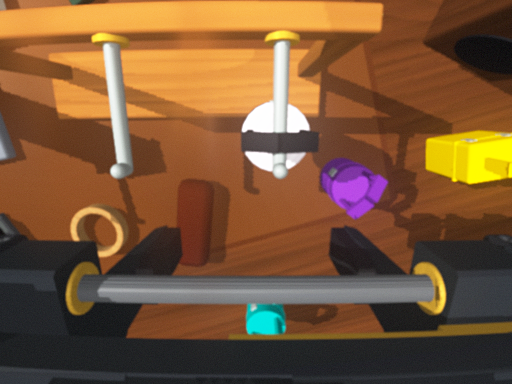

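The round case's handle lies level at row ~140, cols 242..319. Its lid is a circle at (276,135), the peg root is at (283,38) and the tip at (280,170).

```bash
python3 - <<'E'
from h import *
np.set_printoptions(precision=4,suppress=True)
p,y,Rm,s=pose();m=eyes.camera_model('wrist');T=lambda q,z:Rm.T@(plane(m,q,z)-p)
g=cv2.cvtColor(cv2.imread('pics/w8.png'),6);print(g[124:158:2,260],g[124:158:2,300])
for q in((242,141),(319,140)):print('handle end',T(q,.236))
for q in((276,101),(276,172),(242,136),(311,136)):print('lid',T(q,.19))
print('root',T((283,38),.234),'tip',T((280,168),.25))
E
```

```text
[254 254 254 255 157  79  87  85  82  83  76  78  76  72 203 255 253] [254 254 255 134  62  65  66  64  65  63  63  59  61  59 130 219 225]
handle end [ 0.0522 -0.011   0.242 ]
handle end [0.053  0.0513 0.2419]
lid [0.0855 0.0192 0.2879]
lid [0.0174 0.0205 0.288 ]
lid [ 0.053  -0.0132  0.288 ]
lid [0.0531 0.0539 0.2879]
root [0.1285 0.0205 0.2439] tip [0.0326 0.0189 0.228 ]
```

Request:
{"method": "move_arm", "body": {"increments": [0,0,0,0.026,0.01,0,0,0,0,0,0.026,0.01,0,0,0,0,0,0,0,0.02,0,0,0,0,0,0,0.02,0,0,0,0,0,0,0.02,0,0,0,0,0,0,0.02,0,0,0,0,0,0,0.02,0,0,0,0,0,0,0.014,0]}}

```text
time_s: 28.0
position: [0.4797, -0.3924, 0.3633]
tool_rot: [0.99, -0.144, -0.001, -0.001]
force: [0.5, 0.5, -0.3]
grip_width: 0.0879
grip_force: 0.0
```

Request:
{"method": "move_arm", "body": {"increments": [0,0,0,0,0,0,0,0,0,0,0,0,0,0,0,0,0,0,0,0,255,0,0,0,0,0,0,255,0,0,0,0,0,0,255,0,0,0,0,0,0,255,0,0,0,0,0,0,255,0,0,0,0,0,0,255]}}

```text
time_s: 28.8
position: [0.4793, -0.3944, 0.3652]
tool_rot: [0.989, -0.145, 0.0, 0.0]
force: [-0.9, -0.0, 2.2]
grip_width: 0.0586
grip_force: 29.8
```

```bash
python3 - <<'E'
from h import *
p,y,Rm,s=pose();print(p,y,s['force'],s['grip_width'],s['grip_force'])
E
```

```text
[ 0.47933885 -0.39442748  0.36522515] -0.2902865457995766 [-0.93756264 -0.02797835  2.16036737] 0.058577696464166204 29.819625467061996
```

Request:
{"method": "move_arm", "body": {"increments": [0,0,0,0,0,-0.008,255,0,0,0,0,0,-0.008,255,0,0,0,0,0,-0.008,255,0,0,0,-0.018,0,0,255,0,0,0,-0.018,0,0,255,0,0,0,-0.018,0,0,255,0,0,0,-0.018,0,0,255,0,0,0,-0.018,0,0,255]}}

```text
time_s: 29.6
position: [0.3924, -0.3682, 0.3891]
tool_rot: [0.99, -0.145, -0.0, 0.0]
force: [-0.4, -0.2, -4.7]
grip_width: 0.0581
grip_force: 29.3
```

Request:
{"method": "move_arm", "body": {"increments": [0,0,-0.05,0,0,-0.008,255,0,0,-0.05,0,0,-0.008,255,0,0,-0.05,0,0,-0.008,255,0,0,0,0.0018,-0.037,0,255,0,0,0,0.0018,-0.037,0,255,0,0,0,0.0018,-0.037,0,255,0,0,0,0.0018,-0.037,0,255,0,0,0,0.0018,-0.037,0,255]}}

```text
time_s: 30.4
position: [0.4277, -0.1851, 0.4133]
tool_rot: [0.998, -0.07, 0.0, 0.0]
force: [0.3, 0.5, -4.7]
grip_width: 0.0584
grip_force: 29.9
```

Request:
{"method": "move_arm", "body": {"increments": [0,0,0,0.0018,-0.037,0,255,0,0,0,0.0018,-0.037,0,255,0,0,0,0.0018,-0.037,0,255,0,0,0,0.0018,-0.037,0,255,0,0,0,0.0018,-0.037,0,255,0,0,0,0.0018,-0.037,0,255,0,0,0,0.0018,-0.037,0,255,0,0,0,0.0018,-0.037,0,255]}}

```text
time_s: 31.2
position: [0.4834, 0.1061, 0.4134]
tool_rot: [0.998, -0.07, 0.0, 0.0]
force: [1.1, -0.6, -3.6]
grip_width: 0.0583
grip_force: 29.9
```

Request:
{"method": "move_arm", "body": {"increments": [0,0,0,0,0,0,255,0,0,0,0,0,0,255,0,0,0,0,0,0,255,0,0,0,0,0,0,255,0,0,0,0,0,0,255,0,0,0,0,0,0,255,0,0,0,0,0,0,255,0,0,0,0,0,0,255]}}

```text
time_s: 32.0
position: [0.4834, 0.1043, 0.4128]
tool_rot: [0.998, -0.07, 0.0, -0.0]
force: [0.8, 0.4, -4.1]
grip_width: 0.0579
grip_force: 31.5
```

```bash
python3 - <<'E'
from h import *
p,y,Rm,s=pose();print(p,y,s['force'],s['grip_width'],s['grip_force'],go((.582,.091,.412),-.14))
snap('wrist','w9.png')
E
```

```text
[0.48344346 0.10426347 0.41275581] -0.1406445137586194 [ 0.77017211  0.41159276 -4.12100511] 0.05792080215992451 31.506596482358873 wz -0.001 tx 0.0994 ty -0.0006 tz 0.0008
```

View pics/w9.png

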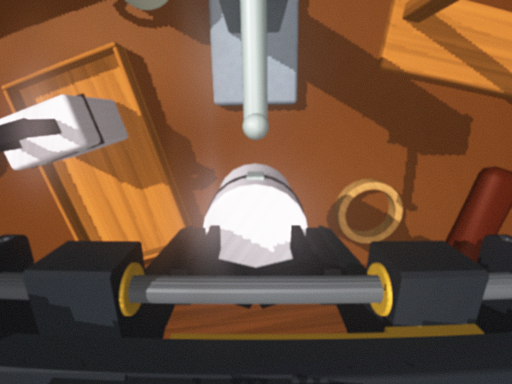

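The round case is gripped level at (256,215), the hook tip is at (256,126) and the rod runs straight ahead of it. I'll insert and lower.

Request:
{"method": "move_arm", "body": {"increments": [0,0,0,0.0165,0,0,255,0,0,0,0.0165,0,0,255,0,0,0,0.0165,0,0,255,0,0,0,0.0165,0,0,255,0,0,0,0.0165,0,0,255,0,0,0,0.0165,0,0,255,0,0,0,0,0,0.006,255,0,0,0,0,0,0.006,255]}}

```text
time_s: 32.85
position: [0.5812, 0.0907, 0.3999]
tool_rot: [0.998, -0.07, -0.001, -0.0]
force: [-1.3, 0.5, -3.4]
grip_width: 0.0581
grip_force: 31.1
```

Request:
{"method": "move_arm", "body": {"increments": [0,0,0,0,0,0.006,255,0,0,0,0,0,0.006,255,0,0,0,0,0,0.006,255,0,0,0,0,0,0.005,255,0,0,0,0,0,0.004,255,0,0,0,0,0,0.004,255,0,0,0,0,0,0,255,0,0,0,0,0,0,255]}}

```text
time_s: 33.65
position: [0.5815, 0.0908, 0.37]
tool_rot: [0.998, -0.07, 0.0, -0.0]
force: [-1.3, 1.9, -1.1]
grip_width: 0.0582
grip_force: 30.8
```

Request:
{"method": "move_arm", "body": {"increments": [0,0,0,0,0,0.003,255,0,0,0,0,0,0.003,255,0,0,0,0,0,0.001,255,0,0,0,0,0,0,255,0,0,0,0,0,0,255,0,0,0,0,0,0,255,0,0,0,0,0,0,255,0,0,0,0,0,0,255]}}

```text
time_s: 34.45
position: [0.5816, 0.0907, 0.3629]
tool_rot: [0.998, -0.07, 0.0, -0.0]
force: [1.5, 2.8, -0.5]
grip_width: 0.0582
grip_force: 30.8
```

```bash
python3 - <<'E'
from h import *
p,y,Rm,s=pose();print(p,y,s['force'],s['grip_width'],s['grip_force'])
a,m=snap('wrist','w10.png');b,_=snap('side','s10.png')
o=np.zeros((384,800,3),np.uint8);o[:,:512]=a;o[:,512:]=cv2.resize(b[90:230,215:320],(288,384));cv2.imwrite('pics/c10.png',o[:,:,::-1])
E
```

```text
[0.58159737 0.09072028 0.36291021] -0.14018459765024438 [ 1.51902365  2.81967298 -0.46139298] 0.058186505389094624 30.757722496055067
```

View pics/c10.png

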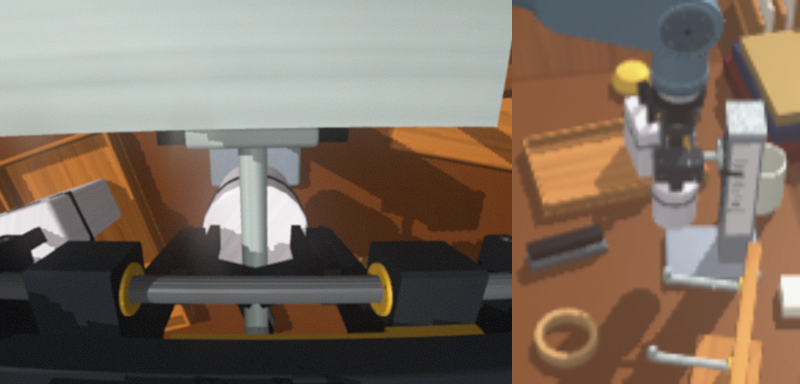

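The rod again runs through the handle opening (col ~254), the case hangs below it and the scale carries the weight. Releasing now.

Request:
{"method": "move_arm", "body": {"increments": [0,0,0,0,0,0,150,0,0,0,0,0,0,80,0,0,0,0,0,0,0,0,0,0,0,0,0,0,0,0,0,0,0,0,0,0,0,0,0,0,0,0,0,0,0,0,0,-0.01,0,0,0,0,0,0,-0.015,0]}}

```text
time_s: 35.35
position: [0.5812, 0.0906, 0.3878]
tool_rot: [0.998, -0.07, -0.001, 0.0]
force: [0.5, -0.6, -0.3]
grip_width: 0.088
grip_force: 0.0
```

Request:
{"method": "move_arm", "body": {"increments": [0,0,0,0,0,-0.02,0,0,0,0,0,0,-0.02,0,0,0,0,0,0,-0.02,0,0,0,0,0,0,-0.012,0,0,0,0,0,0,0,0,0,0,0,0,0,0,0,0,0,0,0,0,0,0,0,0,0,0,0,0,0]}}

```text
time_s: 36.15
position: [0.5812, 0.0907, 0.4584]
tool_rot: [0.998, -0.07, -0.001, 0.0]
force: [0.1, 0.4, -1.0]
grip_width: 0.0877
grip_force: 0.0
```

Request:
{"method": "move_arm", "body": {"increments": [0,0,0,0,0,0,0,0,0,0,0,0,0,0,0,0,0,0,0,0,0,0,0,0,0,0,0,0,0,0,0,0,0,0,0,0,0,0,0,0,0,0,0,0,0,0,0,0,0,0,0,0,0,0,0,0]}}

```text
time_s: 36.95
position: [0.5814, 0.0907, 0.4598]
tool_rot: [0.998, -0.07, 0.0, -0.0]
force: [-0.8, -0.7, -0.0]
grip_width: 0.088
grip_force: 0.0
```

Request:
{"method": "move_arm", "body": {"increments": [0,0,0,0,0,0,0,0,0,0,0,0,0,0,0,0,0,0,0,0,0,0,0,0,0,0,0,0,0,0,0,0,0,0,0,0,0,0,0,0,0,0,0,0,0,0,0,0,0,0,0,0,0,0,0,0]}}

```text
time_s: 37.75
position: [0.5814, 0.0906, 0.4597]
tool_rot: [0.998, -0.07, -0.0, -0.0]
force: [0.8, 0.7, -0.1]
grip_width: 0.0881
grip_force: 0.0
```

Request:
{"method": "move_arm", "body": {"increments": [0,0,0,0,0,0,0,0,0,0,0,0,0,0,0,0,0,0,0,0,0,0,0,0,0,0,0,0,0,0,0,0,0,0,0,0,0,0,0,0,0,0,0,0,0,0,0,0,0,0,0,0,0,0,0,0]}}

```text
time_s: 38.55
position: [0.5814, 0.0907, 0.4597]
tool_rot: [0.998, -0.07, -0.0, 0.0]
force: [-0.1, 1.0, 0.2]
grip_width: 0.0883
grip_force: 0.0
```

Request:
{"method": "move_arm", "body": {"increments": [0,0,0,0,0,0,0,0,0,0,0,0,0,0,0,0,0,0,0,0,0,0,0,0,0,0,0,0,0,0,0,0,0,0,0,0,0,0,0,0,0,0,0,0,0,0,0,0,0,0,0,0,0,0,0,0]}}

```text
time_s: 39.35
position: [0.5814, 0.0907, 0.4597]
tool_rot: [0.998, -0.07, 0.0, 0.0]
force: [0.7, -0.2, 0.4]
grip_width: 0.0884
grip_force: 0.0
```

```bash
python3 - <<'E'
from h import *
im,_=snap('wrist','w11a.png'); 
E
```

Request:
{"method": "move_arm", "body": {"increments": [0,0,0,0,0,0,0,0,0,0,0,0,0,0,0,0,0,0,0,0,0,0,0,0,0,0,0,0,0,0,0,0,0,0,0,0,0,0,0,0,0,0,0,0,0,0,0,0,0,0,0,0,0,0,0,0]}}

```text
time_s: 40.2
position: [0.5814, 0.0906, 0.4597]
tool_rot: [0.998, -0.07, -0.0, -0.0]
force: [0.4, -0.9, -0.2]
grip_width: 0.0883
grip_force: 0.0
```

Request:
{"method": "move_arm", "body": {"increments": [0,0,0,0,0,0,0,0,0,0,0,0,0,0,0,0,0,0,0,0,0,0,0,0,0,0,0,0,0,0,0,0,0,0,0,0,0,0,0,0,0,0,0,0,0,0,0,0,0,0,0,0,0,0,0,0]}}

```text
time_s: 41.0
position: [0.5815, 0.0907, 0.4597]
tool_rot: [0.998, -0.07, 0.0, -0.0]
force: [-0.5, -0.5, 0.5]
grip_width: 0.0881
grip_force: 0.0
```

```bash
python3 - <<'E'
from h import *
np.set_printoptions(precision=4,suppress=True)
im,m=snap('wrist','w11.png');a=cv2.imread('pics/w11a.png')[:,:,::-1]
d=cv2.absdiff(im,a).max(2)>40;print(d.sum(),d[130:235,180:330].sum(),d[130:235,:180].sum())
p,y,Rm,s=pose();T=lambda q,z:Rm.T@(plane(m,q,z)-p);print(p,y,s['time_s'])
k=cv2.inRange(cv2.cvtColor(im,cv2.COLOR_RGB2HSV),(0,0,195),(180,60,255));k[:125]=0;k[235:]=0;k[:,:195]=0;k[:,320:]=0
print(cv2.boundingRect(k)); g=im.mean(2).astype(int)
h=(g<75).astype(np.uint8);h[:150]=0;h[228:]=0;h[:,:195]=0;h[:,315:]=0;
n,l,st,c=cv2.connectedComponentsWithStats(h);print(st[1:][st[1:,4]>60],c[1:][st[1:,4]>60])
x,yy,w,hh=cv2.boundingRect(k)
print(T((x,yy+hh/2),.187),T((x+w,yy+hh/2),.187),T((x+w/2,yy+hh),.187),proj(m,[[.582,.091,.187],[.582,.091,.246]]))
E
```

```text
2857 0 0
[0.5815 0.0906 0.4597] -0.14025665415693941 41.05
(220, 125, 68, 110)
[[ 289  150   10   23  144]
 [ 300  150   15    9   77]
 [ 217  173   98   49 2456]
 [ 195  196   28   32  362]] [[294.2847 160.8542]
 [309.026  152.6494]
 [270.4361 203.16  ]
 [203.8674 218.116 ]]
[ 0.0128 -0.0341  0.2727] [0.0127 0.031  0.2727] [-0.0445 -0.0017  0.2727] [[255.1994 192.3134]
 [255.1513 213.322 ]]
```

It is at rest: no pixel of the case region changed over 1.6 s, and it is centred on the hook. I'll take it off and check the tray again.

Request:
{"method": "move_arm", "body": {"increments": [0,0,0,0,-0.001,0.015,0,0,0,0,0,0,0.015,0,0,0,0,0,0,0.015,0,0,0,0,0,0,0.015,0,0,0,0,0,0,0.015,0,0,0,0,0,0,0.015,0,0,0,0,0,0,0.007,0,0,0,0,0,0,0,0]}}

```text
time_s: 41.85
position: [0.5813, 0.0916, 0.3611]
tool_rot: [0.998, -0.07, -0.001, 0.0]
force: [-0.1, -0.9, -0.2]
grip_width: 0.0879
grip_force: 0.0
```

Request:
{"method": "move_arm", "body": {"increments": [0,0,0,0,0,0,255,0,0,0,0,0,0,255,0,0,0,0,0,0,255,0,0,0,0,0,0,255,0,0,0,0,0,0,255,0,0,0,0,0,0,255,0,0,0,0,0,-0.006,255,0,0,0,0,0,-0.006,255]}}

```text
time_s: 42.65
position: [0.5815, 0.0915, 0.3749]
tool_rot: [0.998, -0.07, -0.0, 0.0]
force: [1.4, -3.7, -1.6]
grip_width: 0.058
grip_force: 30.0
```

Request:
{"method": "move_arm", "body": {"increments": [0,0,0,0,0,-0.006,255,0,0,0,0,0,-0.006,255,0,0,0,0,0,-0.006,255,0,0,0,0,0,-0.006,255,0,0,0,0,0,-0.006,255,0,0,0,0,0,-0.006,255,0,0,0,0,0,0,255,0,0,0,0,0,0,255]}}

```text
time_s: 43.45
position: [0.5816, 0.0917, 0.4108]
tool_rot: [0.998, -0.07, 0.0, -0.0]
force: [-0.1, -0.4, -3.1]
grip_width: 0.0579
grip_force: 30.0
```

Request:
{"method": "move_arm", "body": {"increments": [0,0,0,-0.0165,0,0,255,0,0,0,-0.0165,0,0,255,0,0,0,-0.0165,0,0,255,0,0,0,-0.0165,0,0,255,0,0,0,-0.0165,0,0,255,0,0,0,-0.0165,0,0,255,0,0,0,0,0,0,255,0,0,0,0,0,0,255]}}

```text
time_s: 44.25
position: [0.4837, 0.1055, 0.4108]
tool_rot: [0.998, -0.07, 0.0, 0.0]
force: [1.8, 0.4, -5.2]
grip_width: 0.0583
grip_force: 30.0
```

Request:
{"method": "move_arm", "body": {"increments": [0,0,-0.0705,0,0,0,255,0,0,-0.0705,0,0,0,255,0,0,-0.0705,0,0,0,255,0,0,-0.0705,0,0,0,255,0,0,0,0,0,0,255,0,0,0,0,0,0,255,0,0,0,0,0,0,255,0,0,0,0,0,0,255]}}

```text
time_s: 45.05
position: [0.4837, 0.1054, 0.4107]
tool_rot: [0.998, 0.07, 0.0, -0.0]
force: [-0.4, -0.6, -5.0]
grip_width: 0.058
grip_force: 30.0
```

```bash
python3 - <<'E'
from h import *
np.set_printoptions(precision=4,suppress=True)
p,y,Rm,s=pose();print(p,y,s['force'],s['grip_width'])
t,m=snap('top','t12.png');
for ref in('top0.png','t5.png'):
    d=cv2.absdiff(t[:,:,::-1],cv2.imread('pics/'+ref)).max(2)>40
    print(ref,d[140:230,110:145].sum())
C=np.array([.5114,.3138]);u=np.array([.99,.1417]);P=C-.06*u
print(P,go((*P,.40),.142))
o=cv2.resize(cv2.imread('pics/t12.png')[110:250,95:255],(640,560),interpolation=3);cv2.imwrite('pics/c12.png',o)
E
```

```text
[0.4837 0.1054 0.4107] 0.14087502814977246 [-0.3616 -0.6415 -5.0424] 0.05795355423396562
top0.png 214
t5.png 214
[0.452  0.3053] wz -0.001 tx -0.0030 ty -0.2023 tz 0.0107
```

Request:
{"method": "move_arm", "body": {"increments": [0,0,0,0,0,-0.015,255,0,0,0,0,0,-0.015,255,0,0,0,-0.001,-0.034,0,255,0,0,0,-0.001,-0.034,0,255,0,0,0,-0.001,-0.034,0,255,0,0,0,0,-0.034,0,255,0,0,0,0,-0.034,0,255,0,0,0,0,-0.032,0,255]}}

```text
time_s: 45.9
position: [0.4516, 0.3065, 0.4408]
tool_rot: [0.997, 0.071, 0.0, -0.0]
force: [0.4, -0.1, -3.5]
grip_width: 0.0579
grip_force: 30.0
```

```bash
python3 - <<'E'
from h import *
p,y,Rm,s=pose();print(p,y,s['force'],s['grip_width'])
t,m=snap('top','t13.png');w,_=snap('wrist','w13.png')
o=np.zeros((384,800,3),np.uint8);o[:,:512]=w;o[:,512:]=cv2.resize(t[110:250,95:200],(288,384));cv2.imwrite('pics/c13.png',o[:,:,::-1])
E
```

```text
[0.45158434 0.30653409 0.44079115] 0.1416204654882494 [ 0.39430951 -0.12792639 -3.49926398] 0.05786115087649572
```

View pics/c13.png

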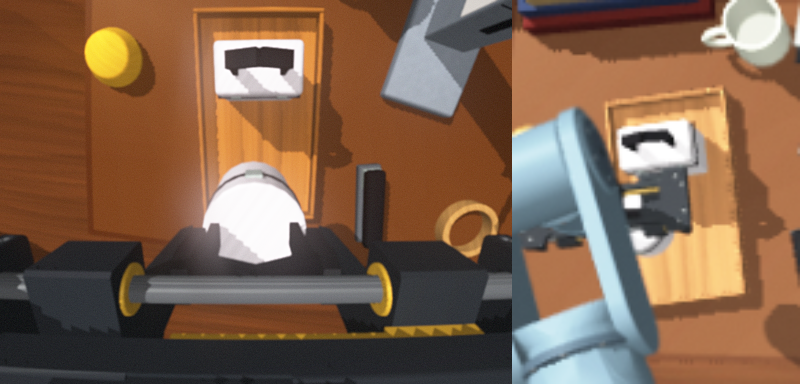

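The wrist view shows the large case standing at (258,68) in the tray, far corners (195,10) and (324,9), right wall to (312,218). In the top inset the far corners are at (607,100) and (722,90) and the near right corner at (742,293). I'll recompute the tray pose.

```bash
python3 - <<'E'
from h import *
np.set_printoptions(precision=4,suppress=True)
p,y,Rm,s=pose();m=eyes.camera_model('wrist');mt=eyes.camera_model('top')
for q in((195,10),(324,9),(312,218)):
    P=plane(m,q,.03);print('w',P,Rm.T@(P-p))
c=[plane(mt,(95+(X-512)*105/288,110+Y*140/384),.03)[:2] for X,Y in((607,100),(722,90),(742,293))]
print(np.array(c),np.linalg.norm(c[0]-c[1]),np.linalg.norm(c[2]-c[1]))
u=(c[1]-c[2]);u/=np.linalg.norm(u);C=(c[0]+c[2])/2;print('C',C,np.arctan2(u[1],u[0]))
print('large',Rm.T@(plane(m,(258,70),.111)-p), Rm.T@(plane(m,(215,95),.111)-p),Rm.T@(plane(m,(303,95),.111)-p))
E
```

```text
w [0.6426 0.4151 0.03  ] [ 0.205  -0.0775  0.4108]
w [0.6676 0.2515 0.03  ] [0.2061 0.088  0.4105]
w [0.3851 0.211  0.03  ] [-0.0793  0.0872  0.4105]
[[0.646  0.418 ]
 [0.6626 0.2564]
 [0.382  0.2157]] 0.16249232966317229 0.2834938584825601
C [0.514  0.3169] 0.1441003995681683
large [0.1193 0.0027 0.3297] [ 0.0942 -0.0438  0.3297] [0.0941 0.0515 0.3296]
```

The tray has not moved: its centre lies at (0.063, 0.005) in tool axes, with the large case beyond. Lowering the round case with ty +4 mm.

Request:
{"method": "move_arm", "body": {"increments": [0,0,0,0,0.004,0.025,255,0,0,0,0,0,0.025,255,0,0,0,0,0,0.025,255,0,0,0,0,0,0.025,255,0,0,0,0,0,0.02,255,0,0,0,0,0,0.02,255,0,0,0,0,0,0.015,255,0,0,0,0,0,0.01,255]}}

```text
time_s: 46.8
position: [0.4525, 0.3006, 0.2745]
tool_rot: [0.998, 0.071, -0.001, 0.0]
force: [-0.4, 0.9, -4.7]
grip_width: 0.0578
grip_force: 30.0
```

Request:
{"method": "move_arm", "body": {"increments": [0,0,0,0,0,0.004,255,0,0,0,0,0,0.003,255,0,0,0,0,0,0.002,255,0,0,0,0,0,0.002,255,0,0,0,0,0,0.001,255,0,0,0,0,0,0,255,0,0,0,0,0,0,255,0,0,0,0,0,0,255]}}

```text
time_s: 47.6
position: [0.4536, 0.3016, 0.266]
tool_rot: [0.997, 0.071, 0.002, -0.001]
force: [-1.1, -0.3, 4.6]
grip_width: 0.0583
grip_force: 30.0
```

Request:
{"method": "move_arm", "body": {"increments": [0,0,0,0,0,-0.001,255,0,0,0,0,0,0,150,0,0,0,0,0,0,60,0,0,0,0,0,0,0,0,0,0,0,0,0,0,0,0,0,0,0,0,0,0,0,0,0,0,-0.015,0,0,0,0,0,0,-0.03,0]}}

```text
time_s: 48.4
position: [0.4517, 0.3006, 0.3086]
tool_rot: [0.997, 0.071, -0.003, 0.001]
force: [0.1, -0.5, 0.7]
grip_width: 0.0883
grip_force: 0.0
```

Request:
{"method": "move_arm", "body": {"increments": [0,0,0,0,0,-0.03,0,0,0,0,0,0,-0.03,0,0,0,0,0,0,-0.03,0,0,0,0,0,0,-0.03,0,0,0,0,0,0,-0.03,0,0,0,0,0,0,0,0,0,0,0,0,0,0,0,0,0,0,0,0,0,0]}}

```text
time_s: 49.2
position: [0.4522, 0.3009, 0.4587]
tool_rot: [0.997, 0.071, -0.001, 0.0]
force: [-0.1, -0.1, 0.3]
grip_width: 0.0881
grip_force: 0.0
```

```bash
python3 - <<'E'
from h import *
np.set_printoptions(precision=4,suppress=True)
p,y,Rm,s=pose();print(p,y,s['force'],s['grip_width'],s['time_s'])
im,m=snap('wrist','w14.png');T=lambda q,z:Rm.T@(plane(m,q,z)-p)
hsv=cv2.cvtColor(im,cv2.COLOR_RGB2HSV)
k=cv2.inRange(hsv,(0,0,170),(180,70,255));k[235:]=0;k[:,:185]=0;k[:,330:]=0
n,l,st,c=cv2.connectedComponentsWithStats(k);i=st[:,4]>300;print(st[i][1:],c[i][1:])
g=im.max(2);d=((g<75)&(hsv[...,1]<140)).astype(np.uint8);d[235:]=0;d[:,:205]=0;d[:,:][:,310:]=0
n,l,st,c=cv2.connectedComponentsWithStats(d);i=st[:,4]>150;print(st[i][1:],c[i][1:])
print('expected lid',proj(m,[p+Rm@np.array([x,yy,p[2]-.086]) for x,yy in((0,0),(-.034,0),(.034,0),(0,.034),(0,-.034))]))
E
```

```text
[0.4522 0.3009 0.4587] 0.1417581779146177 [-0.0774 -0.1424  0.341 ] 0.08810547482186158 49.2
[[ 205   43   87   54 3142]
 [ 228  141   52   34 1175]] [[248.2944  71.7648]
 [253.0349 159.0562]]
[[244  52  35  24 493]
 [228 168  52  19 614]] [[262.8398  61.1846]
 [254.9332 179.2182]]
expected lid [[255.4974 172.3205]
 [255.5114 196.9173]
 [255.4824 146.4563]
 [281.1585 172.3113]
 [229.8379 172.3488]]
```

Request:
{"method": "move_arm", "body": {"increments": [0,0,0,-0.02,0.037,-0.005,0,0,0,0,-0.02,0.037,-0.005,0,0,0,0,-0.02,0.037,-0.005,0,0,0,0,-0.02,0.037,0,0,0,0,0,0,0.037,0,0,0,0,0,0,0.037,0,0,0,0,0,0,0.037,0,0,0,0,0,0,0.037,0,0]}}

```text
time_s: 50.05
position: [0.4149, -0.0047, 0.4737]
tool_rot: [0.997, 0.071, -0.001, -0.0]
force: [0.1, -0.4, 0.2]
grip_width: 0.0881
grip_force: 0.0
```

```bash
python3 - <<'E'
from h import *
np.set_printoptions(precision=4,suppress=True)
p,y,Rm,s=pose();print(p)
C=np.array([.513,.315]);u=np.array([.99,.1417]);r=np.array([u[1],-u[0]])
for n in('top','side'):
    im,m=snap(n,n+'15.png');hsv=cv2.cvtColor(im,cv2.COLOR_RGB2HSV)
    P=lambda a,z,b=0:np.r_[C+a*u+b*r,z]
    q=proj(m,[P(-.06,.086),P(-.06,.145),P(.06,.111),P(.06,.17),P(0,.03,.085),P(0,.03,-.085)]);print(n,'exp round lid,handle; large lid,handle; tray sides',q.round(0).tolist())
    x0,y0=q.min(0).astype(int)-25;x1,y1=q.max(0).astype(int)+25
    for nm,k in(('white',cv2.inRange(hsv,(0,0,150),(180,70,255))),('dark',((im.max(2)<80)&(hsv[...,1]<130)).astype(np.uint8))):
        _,_,st,c=cv2.connectedComponentsWithStats(k[y0:y1,x0:x1].copy());i=np.r_[False,st[1:,4]>25]
        print(nm,(st[i]+[x0,y0,0,0,0]).tolist(),(c[i]+[x0,y0]).round(1).tolist())
# hook empty: tip position in side vs start
a=cv2.imread('pics/side0.png');b=cv2.imread('pics/side15.png');print('hook diff',(cv2.absdiff(a,b).max(2)[134:150,262:290]>40).sum())
E
```

```text
[ 0.4149 -0.0047  0.4737]
top exp round lid,handle; large lid,handle; tray sides [[152.0, 195.0], [148.0, 194.0], [147.0, 162.0], [143.0, 159.0], [176.0, 179.0], [132.0, 184.0]]
white [[133, 153, 33, 23, 480], [185, 174, 16, 46, 295], [144, 187, 23, 21, 256]] [[149.6, 164.8], [194.4, 201.0], [154.8, 197.6]]
dark [[135, 158, 19, 7, 70], [141, 192, 19, 7, 72]] [[143.5, 160.1], [149.9, 194.6]]
side exp round lid,handle; large lid,handle; tray sides [[239.0, 140.0], [239.0, 130.0], [264.0, 131.0], [264.0, 121.0], [257.0, 159.0], [247.0, 135.0]]
white [[256, 125, 33, 30, 312], [242, 136, 5, 8, 26], [271, 172, 18, 11, 190]] [[266.9, 139.7], [244.2, 139.8], [279.3, 176.9]]
dark [[220, 119, 30, 46, 500], [261, 120, 6, 15, 53], [221, 172, 27, 11, 165]] [[234.2, 140.7], [263.9, 125.5], [234.6, 177.9]]
hook diff 139
```

Both handles sit where the placements predict: (143.5,160) against (143,159) for the large case, and (149.9,194.6) against (149.5,194) for the round one. So both stand upright, clear of the walls, and the hook is empty. Handing in.

```bash
python3 -c "
from plant import order
print(order.finish_job())"
```

```text
the job is handed in; nothing more can be done
None
```

I weighed the large case and then the round case on the scale, stood both upright in the out tray, and handed the job in at about 50 s; the small case was absent, and no verdict was shown on hand-in.

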